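# Work the spring sleeve of the large air coupler

## Robot

A 7-joint arm with a two-finger parallel gripper is mounted at the origin on the work surface. World frame = base frame: x ahead of the robot, y to its left, z up, the work surface at z = 0. Lengths are in mm, angles in rad, forces in N, time in s.
With the tool pointing down it reaches from about 400 to 875 mm from the base axis. Payload 4.4 kg.
Tool frame: the origin (TCP) lies midway between the tips of the shut fingers; the grasp point (between the pads) lies 19 mm behind it; x points along the fingers, y is the direction in which the jaws open and shut, and the axes are right-handed (so a half turn about x gives the same grasp; the last joint's range is limited). The gripper opens to 85 mm and grips with 20 to 120 N. Pads are 22 mm wide; open, the fingers measure 114 mm over their backs; the gripper's body (76 mm by 85 mm) begins 54 mm behind the grasp point. The pads swing forward as they close: fully open they stand 13 mm farther back than shut.
Start: joints at [-1.326, 0.628, 0.038, 1.517, -0.027, 0.996, -0.02], TCP at [198.759, 618.88, 231.313] pointing down, gripper open.
Joint ranges: [-3.06, 3.06], [-0.37, 2.12], [-1.25, 1.32], [0.18, 2.47], [-1.1, 4.24], [0.23, 1.98], [-2.94, 2.94]. Speed limits (rad/s): [2.57, 2.57, 3.14, 3.14, 3.14, 3.14, 3.14].

## Interface

Orientations are given as [roll, pitch, yaw] about the fixed x, y, z axes, in that order (R = Rz(yaw) Ry(pitch) Rx(roll)).
In Python, from cell import ctrl gives the robot as it stands.
- The arm moves only by the tool arm_command, never from a script. Its argument "series" is a list of rows, each a list of 7 numbers: the opening, from 0 (shut) to 1 (fully open), then the shift along the world's x, y, z in cm, then the turn, a rotation vector about the world's x, y, z in degrees. In form: [[claw, x, y, z, rx, ry, rz], ...]. A call has 1 to 20 rows; each row shifts and turns the commanded pose from where the row before left it; what a row does not reach is not made up. A row lasts 1/12 s, in which the tool goes at most 41.7 mm and 7.16 degrees, less where a joint would pass 70% of its speed; a pose out of reach is approached as far as the arm can. A call with a gripper value outside its range is refused whole. The fingers move at their own pace and stop on an object; the grip force is fixed at half the most. Time passes only in rows, so rows that do not move let the fingers close. It gives the time, the measured TCP pose, the force and the opening at its end, in the units of the state.
- ctrl.read_state(): the state, without advancing time (a new reading comes with each control period).
- ctrl.get_image(name): name is "side" or "top" or "wrist"; returns the picture (384x512x3 uint8, blue, green, red); there is no depth.
- ctrl.calibration(name): a dict with "fovy" (degrees; the focal length in pixels is half the picture's height over the tangent of half this angle, whatever the lens; pixels are square), "cx", "cy" (the principal point, pixels), "cam_to_world" (4x4, takes a point from camera to world coordinates); the wrist camera has in their place "T_tool_cam" (4x4, takes a point from camera to tool coordinates, whose origin is the TCP and whose axes are the tool frame's). Camera axes: x right, y up, looking along -z (the intrinsics and any distortion apply to the point x, -y, -z); pixel columns grow to the right and rows downward; lengths in mm; the calibration is good to about 2 mm. The wrist camera is an equidistant fisheye: a pixel r from the principal point sees the ray r / f radians off the axis. A picture is of the moment at which its call begins: read the wrist's pose just before it. calibration takes no time and is no camera call.
- ctrl.finish_job(): hands the job in, once; it reports no verdict.
Trained networks look in the newest picture that a camera, given by its name, has taken for a name from the list of things; names that differ only in an ending like _2 or _b are one class to them, and where a whole thing is asked for, a point or a joint stands for the part that bears it (a point fixed in the world has none). Each returns a list of dicts, best first, with "conf" (0 to 1); they miss things now and then, are a little off and sometimes report something else, mostly with a low value. They report only what shows in the picture. A call takes as long as a camera call.
- ctrl.spot_in(label, camera): "centre" ([x, y, z] in mm, in world coordinates, good to about 4 mm: the middle of the surface that is visible of it).
The state is a dict: "clock": time; "qpos": joint angles; "qd": joint speeds; "tau": joint torques, N m; "eef_pos": TCP position; "tool_rot": TCP orientation; "force": force on the tool from outside, world axes, zero at the start; "torque": the same for the moment, N m; "width": finger opening in mm.
Only numpy, scipy, OpenCV 4.12 (cv2) and the standard library are available. Lean on these libraries where they do the work, as an engineer would, in place of code of your own. Each camera call takes 0.05 s, during which the arm holds its last target.

## Task

Sawdust makes the air couplers on the bench stick, so free the larger of the two: pull its spring sleeve all the way back towards the manifold, keep it there for about a second, then let go so that it snaps fully forward by itself (do not ease it forward by hand). Leave the smaller coupler's sleeve alone.

Things in the scene. Friction and masses are not known exactly. Their poses are not given: they have to be found in the camera images.
- large_sleeve (a joint): Travel of the large coupler's sleeve, m: 0 = fully forward (at rest), 0.016 = fully back against its stop, 16 mm nearer the manifold bar. A spring drives it forward: 4.5 N at 0, rising evenly to 9.3 N fully back; let go, it runs forward in about 0.1 s.
- large_grip (a point): On the large coupler's axis, 80 mm above the bench, mid-length of its steel sleeve's plain part (36 mm across, 38 long); moves with the sleeve. x: level along the axis, away from the manifold (pull back = -x); z up. Sleeve's rear collar: 42 across, x -27 to -19 mm; behind it bare brass barrel, hex nut, manifold bar's face at x -74. In front a fixed nose 31 across, 13 long. Nothing underneath.
- small_sleeve (a joint): Travel of the small coupler's sleeve, m: 0 = fully forward (at rest), 0.016 = fully back. To be left alone. Both couplers and a blank plug with a hex cap (34 mm across) stand side by side, 100 mm apart, in any order, on the front of one aluminium manifold bar (50 x 330 x 50 mm, top 105 mm above the bench, bolted down).
- small_grip (a point): The same point on the small coupler: on its axis, 80 mm above the bench, mid-length of its sleeve's plain part, same axes. Sleeve 23 mm across, plain part 30 mm long, rear collar 29 mm across. It points the same way as the large one.

How it is judged (in metres and radians):
On the way, in this order (a step that is already met when the one before it is completed fails the run):
1. the large coupler's sleeve is held back, at least 12 of its 16 mm, for 0.3 s (value of joint large_sleeve above 0.012 m), for 0.3 s.
2. let go, it springs forward by itself (faster than 0.05 m/s) (velocity of joint large_sleeve below -0.05 m/s).
At the end, for the whole second after the job is handed in: The large coupler's sleeve is fully forward again (within 2 mm), released, and the small coupler's sleeve is fully forward too (within 2 mm) (value of joint each of large_sleeve, small_sleeve below 0.002 m); the robot touches nothing.
It fails at once if the small coupler's sleeve is pulled back by more than 4 mm (value of joint small_sleeve above 0.004 m).
It also fails if it takes over 29 s, if anything falls off the work surface, if the arm or the gripper's body presses on something with over 40 N, if the wrist force passes 120 N, or if a joint passes its speed limit or range.

## Working session

There is one attempt and no reset: what is moved stays moved. The work goes in short steps, Python scripts to look and compute and a tool call to move; the robot and the scene stay as the last step left them, time stands still between calls to the robot, and variables do not carry over. Pictures are saved under pics/ and viewed, and the job is handed in when it is done.

Besides the shell and the picture viewer there is one more tool, called after ">>>" as name(argument=value, ...) on one line, values as JSON. arm_command: Moves the arm, as the interface text tells. Its arguments: {"type":"object","properties":{"series":{"type":"array"}},"required":["series"]}

```bash
mkdir -p pics; ls; cat > h.py <<'E'
import numpy as np,cv2
from cell import ctrl
np.set_printoptions(precision=2,suppress=True)
E
python3 - <<'E'
from h import *
s=ctrl.read_state();print({k:s[k] for k in('clock','eef_pos','tool_rot','force','width')})
for c in('side','top','wrist'):
    cv2.imwrite(f'pics/{c}0.png',ctrl.get_image(c))
    print(c,ctrl.calibration(c))
    for l in('large_grip','small_grip'):
        print(l,ctrl.spot_in(l,c))
print(ctrl.read_state()['clock'])
E
```

```text
pics
{'clock': 0.0, 'eef_pos': array([198.55, 618.26, 230.37]), 'tool_rot': array([-1.55,  1.57, -1.86]), 'force': array([-0.36,  0.84, -0.04]), 'width': 85.38299400983206}
side {'fovy': 46.24659312720352, 'cx': 260.42756267753356, 'cy': 187.45665707199353, 'cam_to_world': array([[ -0.68,   0.48,  -0.55, 181.31],
       [ -0.73,  -0.43,   0.53, 335.92],
       [  0.02,   0.76,   0.65, 476.73],
       [  0.  ,   0.  ,   0.  ,   1.  ]])}
large_grip [{'centre': [629.2, 45.3, 94.6], 'conf': 0.86}]
small_grip [{'centre': [602.1, -48.8, 88.0], 'conf': 0.77}]
top {'fovy': 49.783922011709414, 'cx': 255.20746851129735, 'cy': 196.4318495586632, 'cam_to_world': array([[  0.02,   1.  ,  -0.02, 510.03],
       [ -1.  ,   0.02,   0.01,  -4.67],
       [  0.01,   0.02,   1.  , 711.52],
       [  0.  ,   0.  ,   0.  ,   1.  ]])}
large_grip [{'centre': [639.9, 41.4, 94.2], 'conf': 0.63}]
small_grip [{'centre': [608.6, -49.7, 86.0], 'conf': 0.69}]
wrist {'fovy': 65.70646984690485, 'cx': 250.4345916522017, 'cy': 195.39769864548742, 'T_tool_cam': array([[  -0.  ,    0.3 ,   -0.95, -142.43],
       [   1.  ,    0.  ,   -0.  ,   -0.7 ],
       [   0.  ,   -0.95,   -0.3 ,  -75.94],
       [   0.  ,    0.  ,    0.  ,    1.  ]])}
large_grip []
small_grip []
0.45
```

View pics/side0.png

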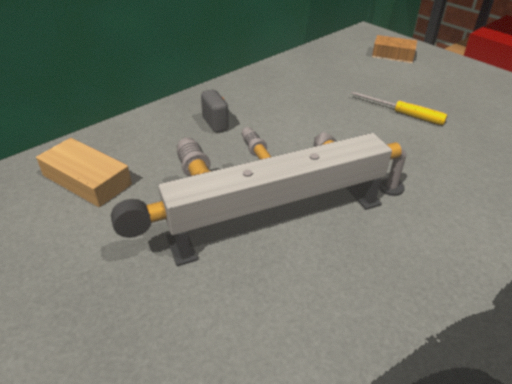

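View pics/top0.png

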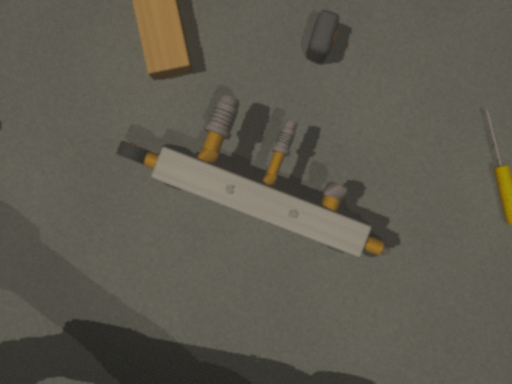

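```bash
python3 - <<'E'
import cv2
a=cv2.imread('pics/top0.png')[80:265,110:390]
cv2.imwrite('pics/topz.png',cv2.convertScaleAbs(cv2.resize(a[:, :200],None,fx=4,fy=4,interpolation=cv2.INTER_CUBIC)[:600],alpha=1.6))
b=cv2.imread('pics/side0.png')[110:220,150:330]
cv2.imwrite('pics/sidez.png',cv2.resize(b,None,fx=4,fy=4,interpolation=cv2.INTER_CUBIC))
E
```

```text
(no output)
```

View pics/topz.png

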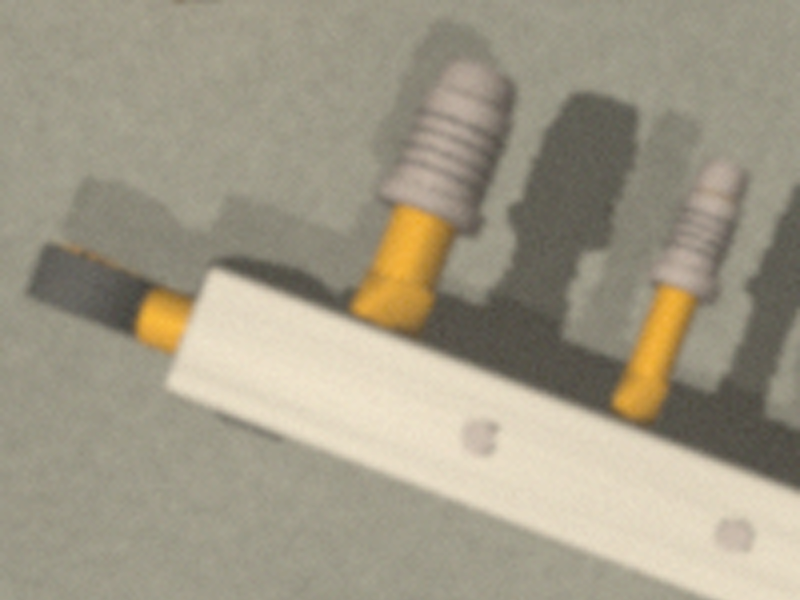

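View pics/sidez.png

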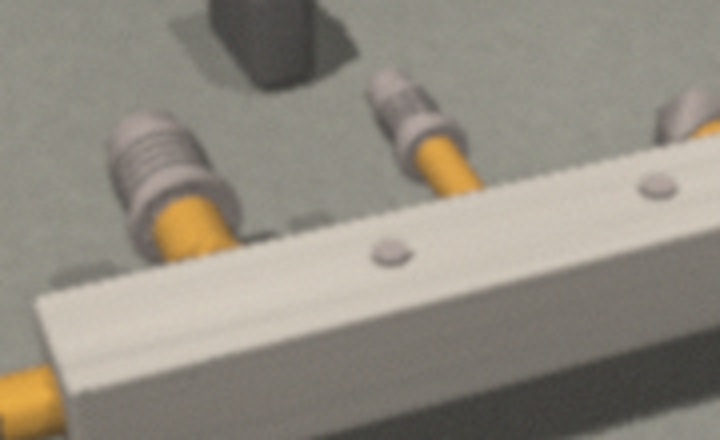

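```bash
cat >> h.py <<'E'
def bp(cam,u,v,z):
    c=ctrl.calibration(cam);T=np.array(c['cam_to_world']);f=192/np.tan(np.radians(c['fovy']/2))
    d=T[:3,:3]@np.array([(u-c['cx'])/f,-(v-c['cy'])/f,-1]);o=T[:3,3]
    return o+d*(z-o[2])/d[2]
def pj(cam,p):
    c=ctrl.calibration(cam);T=np.array(c['cam_to_world']);f=192/np.tan(np.radians(c['fovy']/2))
    q=np.linalg.inv(T)@np.r_[p,1];return np.array([c['cx']-f*q[0]/q[2],c['cy']+f*q[1]/q[2]])
E
python3 - <<'E'
from h import *
z=lambda x,y,h:bp('top',110+(x-1.5)/4,80+(y-1.5)/4,h)
A=z(213,268,105);B=z(800,490,105);C=z(168,385,105);e=bp('top',371,228,105)
print(A,B,C,e,np.linalg.norm(A-C),np.linalg.norm(A-e))
for q in((A,B),(A,e)):
    d=q[0]-q[1];print('bar ang',np.degrees(np.arctan2(d[1],d[0]))-90)
d=A-C;print(np.degrees(np.arctan2(d[1],d[0])))
for n,p,h in(('collarL',(380,192),80),('collarR',(475,228),80),('noseL',(443,72),80),('noseR',(514,95),80),('barL',(394,212),80),('barR',(453,237),80),('sleeve front L',(437,85),80),('scol',(686,280),80),('snose',(727,163),80)):
    print(n,z(*p,h))
E
```

```text
[591.34 125.69 105.  ] [514.12 -91.04 105.  ] [548.11 141.12 105.  ] [ 477.85 -181.93  105.  ] 45.90305135364206 327.88134768655095
bar ang -19.612087427130675
bar ang -20.251958987531253
-19.650277647400845
collarL [625.11  68.05  80.  ]
collarR [612.07  31.49  80.  ]
noseL [671.7   44.94  80.  ]
noseR [663.45  17.6   80.  ]
barL [617.56  62.55  80.  ]
barR [608.45  39.83  80.  ]
sleeve front L [666.65  47.13  80.  ]
scol [593.8  -49.58  80.  ]
snose [639.05 -64.5   80.  ]
```

```bash
cat >> h.py <<'E'
from scipy.spatial.transform import Rotation as Ro
d=np.array([np.cos(np.radians(-20)),np.sin(np.radians(-20)),0]);l=np.array([-d[1],d[0],0]);G=np.array([638.5,41,80])
def st():
    s=ctrl.read_state();R=Ro.from_euler('xyz',s['tool_rot'])
    p=s['eef_pos']-G
    y=R.as_matrix()[:,1];y=y*np.sign(y@l)
    e=Ro.align_vectors([[0,0,-1],l],[R.as_matrix()[:,0],y])[0].as_rotvec(degrees=True)
    print('t',s['clock'],'pos',s['eef_pos'],'axial/lat/z',p@d,p@l,s['eef_pos'][2],'rotfix',e,'F',s['force'],'w',s['width'],'q',s['qpos']);return s,R
E
python3 - <<'E'
from h import *
s,R=st();print(R.as_matrix())
print('target',G+7*d)
E
```

```text
t 0.45 pos [198.73 618.85 231.23] axial/lat/z -610.8814045544136 392.58888701631975 231.22553794738587 rotfix [ 0.01 -0.   -2.19] F [-0.39  0.02 -0.68] w 85.69671110195999 q [-1.33  0.63  0.04  1.52 -0.03  1.   -0.02]
[[-0.    0.31  0.95]
 [-0.    0.95 -0.31]
 [-1.   -0.   -0.  ]]
target [645.08  38.61  80.  ]
```

>>> arm_command(series=[[1,2.23,-2.9,0,0,0,-0.11],[1,2.23,-2.9,0,0,0,-0.11],[1,2.23,-2.9,0,0,0,-0.11],[1,2.23,-2.9,0,0,0,-0.11],[1,2.23,-2.9,0,0,0,-0.11],[1,2.23,-2.9,0,0,0,-0.11],[1,2.23,-2.9,0,0,0,-0.11],[1,2.23,-2.9,0,0,0,-0.11],[1,2.23,-2.9,0,0,0,-0.11],[1,2.23,-2.9,0,0,0,-0.11],[1,2.23,-2.9,0,0,0,-0.11],[1,2.23,-2.9,0,0,0,-0.11],[1,2.23,-2.9,0,0,0,-0.11],[1,2.23,-2.9,0,0,0,-0.11],[1,2.23,-2.9,0,0,0,-0.11],[1,2.23,-2.9,0,0,0,-0.11],[1,2.23,-2.9,0,0,0,-0.11],[1,2.23,-2.9,0,0,0,-0.11],[1,2.23,-2.9,0,0,0,-0.11],[1,2.23,-2.9,0,0,0,-0.11]])

```text
clock: 2.12
eef_pos: [645.7, 37.3, 231.5]
tool_rot: [1.047, 1.57, 0.697]
force: [0.5, 1.1, 0.9]
width: 85.0
```

>>> arm_command(series=[[1,0,0,0,0,0,0],[1,0,0,0,0,0,0]])

```text
clock: 2.28
eef_pos: [645.6, 35.6, 231.0]
tool_rot: [-1.04, 1.569, -1.394]
force: [-0.8, 0.2, 0.0]
width: 85.2
```

```bash
python3 - <<'E'
from h import *
st()
cv2.imwrite('pics/w1.png',ctrl.get_image('wrist'))
for l_ in('large_grip','small_grip'):print(ctrl.spot_in(l_,'wrist'))
E
```

```text
t 2.2833 pos [645.62  35.59 230.96] axial/lat/z 8.543535501609156 -2.651337428482507 230.96302591784078 rotfix [0.08 0.01 0.29] F [-0.79  0.19  0.03] w 85.1967309385218 q [-0.14  0.62  0.07  1.53 -0.05  0.99  1.16]
[{'centre': [639.8, 45.5, 95.5], 'conf': 0.83}]
[{'centre': [607.3, -47.2, 85.1], 'conf': 0.67}]
```

View pics/w1.png

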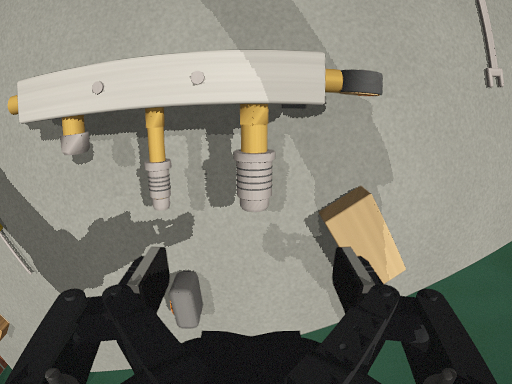

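```bash
cat >> h.py <<'E'
def wray(u,v,s,R):
    c=ctrl.calibration('wrist');f=192/np.tan(np.radians(c['fovy']/2));a=u-c['cx'];b=v-c['cy'];r=np.hypot(a,b);t=r/f
    k=np.array([np.sin(t)*a/r,-np.sin(t)*b/r,-np.cos(t)])
    T=np.array(c['T_tool_cam']);return R.apply(T[:3,3])+s['eef_pos'],R.apply(T[:3,:3]@k)
E
python3 - <<'E'
from h import *
s,R=st()
def q(u,v,z):
    o,k=wray(u,v,s,R);p=o+k*(z-o[2])/k[2];return p,'ax/lat',(p-G)@d,(p-G)@l
for n,u,v,z in(('colL',235.5,151,80),('colR',273,151,80),('noseL',241,207,80),('noseR',268,207,80),('bar',251,104,105),('barend',324,104,105),('blocktop',363,187,30),('blocktop2',320,212,30),('blockbot',332,228,30),('smallcol',159,163,80),('lighter',178,272,60)):print(n,*q(u,v,z))
for n,u,v in(('b1',190,66),('b2',150,72)):
  p=bp('top',u,v,30);print(p,(p-G)@d,(p-G)@l)
E
```

```text
t 2.4333 pos [644.07  40.63 231.22] axial/lat/z 5.361125986531728 1.5604313122321511 231.21742042864358 rotfix [-0.07 -0.05 -0.1 ] F [1.34 0.01 0.26] w 85.51956259330348 q [-0.15  0.62  0.07  1.53 -0.05  0.99  1.16]
colL [610.52  36.42  80.  ] ax/lat -24.728293667585618 -13.871667906051384
colR [623.24  71.6   80.  ] ax/lat -24.806303869363507 23.538669228548805
noseL [667.81  20.94  80.  ] ax/lat 34.40369381474622 -8.822781108143378
noseR [677.5   47.58  80.  ] ax/lat 34.398682638039794 19.517765000717482
bar [571.89  66.78 105.  ] ax/lat -71.40585709895778 1.4448719398892018
barend [592.91 129.65 105.  ] ax/lat -73.16532382120107 67.7145806055913
blocktop [712.02 166.64  30.  ] ax/lat 26.114051667904544 143.20634473373119
blocktop2 [724.41 104.11  30.  ] ax/lat 59.14657656582535 88.69091065193349
blockbot [751.56 113.45  30.  ] ax/lat 81.46465222723778 106.75205091105447
smallcol [593.76 -42.48  80.  ] ax/lat -13.491783433348532 -93.75342578899686
lighter [729.04 -87.85  60.  ] ax/lat 129.1459932602965 -90.11119291838482
[735.93 100.13  30.  ] 71.33103984001318 88.88584111546349
[724.47 165.85  30.  ] 38.0851206335154 146.7282471483587
```

>>> arm_command(series=[[1,0.07,0.19,-3,0,0,0],[1,0,0,-3,0,0,0],[1,0,0,-3,0,0,0],[1,0,0,-2,0,0,0],[1,0,0,0,0,0,0],[1,0,0,0,0,0,0]])

```text
clock: 2.93
eef_pos: [644.4, 42.4, 120.9]
tool_rot: [-3.017, 1.569, 2.919]
force: [0.6, -0.3, 0.7]
width: 85.5
```

```bash
python3 - <<'E'
from h import *
s,R=st()
cv2.imwrite('pics/w2.png',ctrl.get_image('wrist'))
cv2.imwrite('pics/t2.png',ctrl.get_image('top'))
print(ctrl.spot_in('large_grip','wrist'))
st()
E
```

```text
t 2.9333 pos [644.43  42.41 120.88] axial/lat/z 5.089879518455407 3.3563100279584743 120.87916399561082 rotfix [-0.03 -0.13 -0.12] F [ 0.56 -0.25  0.74] w 85.54415045106771 q [-0.14  0.75  0.06  1.63 -0.06  0.77  1.17]
[{'centre': [633.9, 44.8, 97.8], 'conf': 0.87}]
t 3.0833 pos [646.82  41.54 123.47] axial/lat/z 7.635006588185099 3.358436373077056 123.47115041889207 rotfix [-0.03  0.21 -0.04] F [ 0.39 -1.07  0.52] w 85.14064074057357 q [-0.14  0.75  0.06  1.62 -0.06  0.77  1.17]
```

View pics/w2.png

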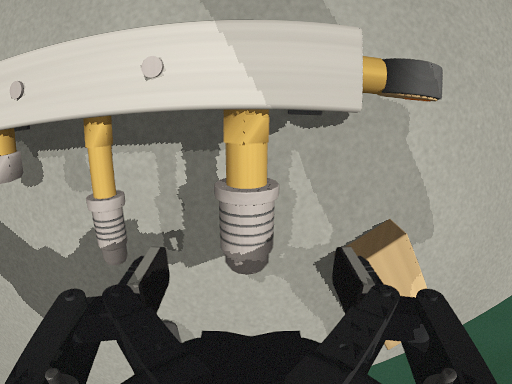

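```bash
python3 - <<'E'
from h import *
s,R=st()
s['eef_pos']=G+6.4*d+3.0*l+np.array([0,0,121.5-80])
def q(u,v,z):
    o,k=wray(u,v,s,R);p=o+k*(z-o[2])/k[2];return 'ax/lat',(p-G)@d,(p-G)@l
for n,u,v,z in(('colL',216,186,80),('colR',279,186,80),('noseL',228,262,80),('noseR',266,262,80),('barL',226,178,80),('barR',268.5,178,80),('plainL',219,210,80),('plainR',275.5,210,80),('bar',251,107,105)):print(n,*q(u,v,z))
E
```

```text
t 3.0833 pos [646.82  41.54 123.47] axial/lat/z 7.635006588185099 3.358436373077056 123.47115041889207 rotfix [-0.03  0.21 -0.04] F [ 0.39 -1.07  0.52] w 85.14064074057357 q [-0.14  0.75  0.06  1.62 -0.06  0.77  1.17]
colL ax/lat -17.907634366659188 -19.80994499445808
colR ax/lat -17.873543384270715 20.794250508505158
noseL ax/lat 38.239012368708536 -13.589892749675274
noseR ax/lat 38.21832180235351 13.468553138562237
barL ax/lat -23.20130966972312 -13.208147542710442
barR ax/lat -23.174281452225404 13.91984164936665
plainL ax/lat -1.4111352658832481 -18.40231015913129
plainR ax/lat -1.395172668593779 18.957171471570433
bar ax/lat -68.274518105002 2.642565671721147
```

>>> arm_command(series=[[1,0.14,-0.34,0,0,0,0],[1,0,0,-1.6,0,0,0],[1,0,0,-1.6,0,0,0],[1,0,0,-1.6,0,0,0],[1,0,0,-1.6,0,0,0],[1,0,0,0,0,0,0],[1,0,0,0,0,0,0]])

```text
clock: 3.67
eef_pos: [646.9, 37.1, 57.7]
tool_rot: [-2.375, 1.571, -2.724]
force: [-0.3, 0.4, 1.1]
width: 85.2
```

```bash
python3 - <<'E'
from h import *
s,R=st()
cv2.imwrite('pics/w3.png',ctrl.get_image('wrist'))
cv2.imwrite('pics/t3.png',ctrl.get_image('side'))
st()
E
```

```text
t 3.6667 pos [646.95  37.13  57.68] axial/lat/z 9.262697778776015 -0.75017081960029 57.68330655610872 rotfix [ 0.   -0.01  0.02] F [-0.29  0.44  1.07] w 85.19231809956466 q [-0.13  0.84  0.05  1.65 -0.06  0.65  1.18]
t 3.7667 pos [648.06  37.25  58.88] axial/lat/z 10.26259718015497 -0.2553856243331238 58.87584889734812 rotfix [-0.01  0.15  0.02] F [ 0.43  0.36 -0.09] w 85.18167941991791 q [-0.13  0.84  0.05  1.65 -0.06  0.65  1.18]
```

View pics/w3.png

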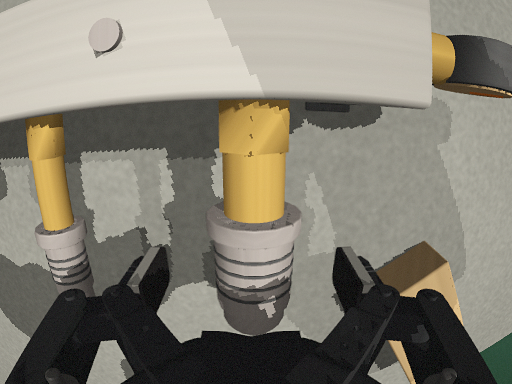

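View pics/t3.png

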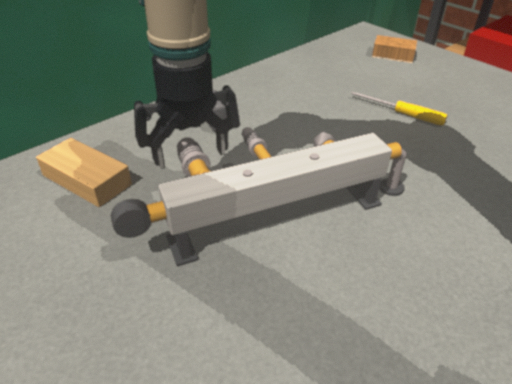

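```bash
python3 - <<'E'
from h import *
s,R=st()
s['eef_pos']=G+9.5*d-0.4*l+np.array([0,0,58-80])
def q(u,v,z):
    o,k=wray(u,v,s,R);p=o+k*(z-o[2])/k[2];return 'ax/lat',(p-G)@d,(p-G)@l
for n,u,v,z in(('col rear top',254,204,101),('col front top',254,249,101),('groove1',254,262,98),('groove3',254,292,98),('sleeve end',254,306,98),('nose top end',254,332,80),('colL',207,215,80),('colR',301,215,80),('bar',251,102,105)):print(n,*q(u,v,z))
E
```

```text
t 3.7667 pos [648.06  37.25  58.88] axial/lat/z 10.26259718015497 -0.2553856243331238 58.87584889734812 rotfix [-0.01  0.15  0.02] F [ 0.43  0.36 -0.09] w 85.18167941991791 q [-0.13  0.84  0.05  1.65 -0.06  0.65  1.18]
col rear top ax/lat -32.07358324389882 0.16207716536435568
col front top ax/lat -14.130705303678754 0.22077295590554405
groove1 ax/lat -6.672794955244659 0.2865560102603689
groove3 ax/lat 8.135018705864866 0.35253352803873345
sleeve end ax/lat 15.80255541135447 0.3903242586522656
nose top end ax/lat 49.07536989522723 0.7680745635475518
colL ax/lat -19.646021258514303 -20.07224740030779
colR ax/lat -19.554472143087573 21.08543181997909
bar ax/lat -67.41403765384403 -0.8851018714782993
```

>>> arm_command(series=[[1,-0.16,0.14,0,0,0,0],[1,0,0,0,0,0,0],[0,0,0,0,0,0,0],[0,0,0,0,0,0,0],[0,0,0,0,0,0,0],[0,0,0,0,0,0,0],[0,0,0,0,0,0,0],[0,0,0,0,0,0,0],[0,0,0,0,0,0,0],[0,0,0,0,0,0,0]])

```text
clock: 4.6
eef_pos: [645.5, 39.1, 57.7]
tool_rot: [1.062, 1.57, 0.713]
force: [-0.3, 1.0, 4.5]
width: 34.9
```

```bash
python3 - <<'E'
from h import *
s,R=st()
cv2.imwrite('pics/w4.png',ctrl.get_image('wrist'))
st()
E
```

```text
t 4.6 pos [645.49  39.14  57.67] axial/lat/z 7.2021476263561635 0.6437783106611618 57.66753061716486 rotfix [-0.02  0.03 -0.  ] F [-0.34  0.99  4.48] w 34.87895824251473 q [-0.13  0.84  0.05  1.66 -0.06  0.65  1.17]
t 4.65 pos [645.5   39.12  57.64] axial/lat/z 7.218532574313309 0.6259412898980586 57.6425634971377 rotfix [-0.02  0.03 -0.  ] F [-1.11  1.08  4.93] w 34.66550249820043 q [-0.13  0.84  0.05  1.66 -0.06  0.65  1.17]
```

View pics/w4.png

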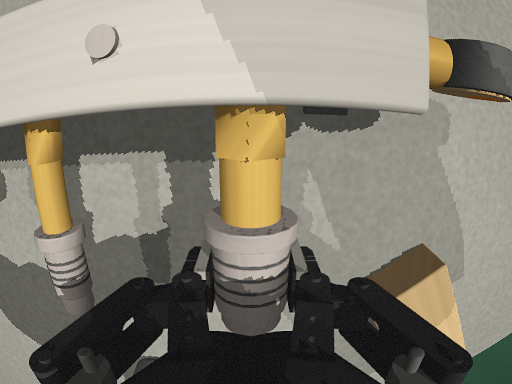

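>>> arm_command(series=[[0,-0.3,0.11,0,0,0,0],[0,-0.3,0.11,0,0,0,0],[0,-0.3,0.11,0,0,0,0],[0,-0.3,0.11,0,0,0,0],[0,-0.26,0.09,0,0,0,0],[0,0,0,0,0,0,0]])

```text
clock: 5.15
eef_pos: [634.3, 43.2, 57.8]
tool_rot: [0.226, 1.563, -0.124]
force: [8.3, -1.1, -2.7]
width: 34.7
```

```bash
python3 - <<'E'
from h import *
s,R=st();print('F axial',s['force']@d)
cv2.imwrite('pics/w5.png',ctrl.get_image('wrist'))
s,R=st();print('F axial',s['force']@d)
E
```

```text
t 5.15 pos [634.3   43.19  57.82] axial/lat/z -4.6946668313209035 0.6220492540908592 57.822938051100586 rotfix [0.06 0.46 0.03] F [ 8.25 -1.11 -2.65] w 34.66285377976113 q [-0.15  0.82  0.05  1.7  -0.06  0.62  1.16]
F axial 8.13444887100585
t 5.2 pos [634.47  43.09  57.8 ] axial/lat/z -4.501091920291614 0.5857736198716447 57.80417751857561 rotfix [0.06 0.47 0.03] F [ 7.55 -1.14 -2.23] w 34.924584066819 q [-0.15  0.82  0.05  1.7  -0.06  0.62  1.16]
F axial 7.48422010052802
```

View pics/w5.png

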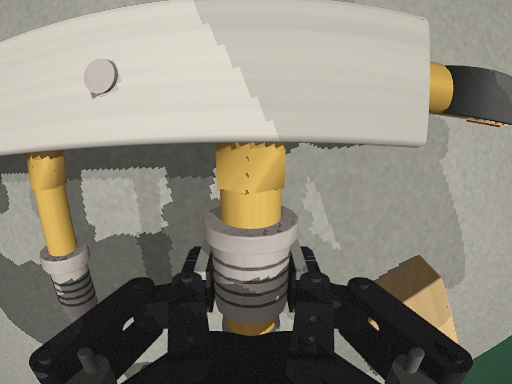

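>>> arm_command(series=[[0,-0.2,0.07,0,0,0,0],[0,-0.2,0.07,0,0,0,0],[0,-0.2,0.07,0,0,0,0],[0,-0.1,0.04,0,0,0,0],[0,0,0,0,0,0,0]])

```text
clock: 5.62
eef_pos: [630.5, 44.6, 57.9]
tool_rot: [0.204, 1.557, -0.146]
force: [13.7, -3.7, -8.4]
width: 34.4
```

```bash
python3 - <<'E'
from h import *
s,R=st();print('F axial',s['force']@d)
cv2.imwrite('pics/w6.png',ctrl.get_image('wrist'))
s,R=st();print('F axial',s['force']@d)
E
```

```text
t 5.6167 pos [630.5   44.56  57.92] axial/lat/z -8.735323226471868 0.6081356898191247 57.92176097141636 rotfix [0.12 0.81 0.05] F [13.74 -3.67 -8.43] w 34.375472774878496 q [-0.15  0.82  0.05  1.71 -0.06  0.6   1.16]
F axial 14.1681335421904
t 5.6667 pos [630.52  44.55  57.94] axial/lat/z -8.713134541214743 0.6109121306081897 57.935760153558846 rotfix [0.11 0.8  0.06] F [14.22 -2.18 -7.73] w 34.93127285358655 q [-0.15  0.82  0.05  1.71 -0.06  0.6   1.16]
F axial 14.105252856433873
```

View pics/w6.png

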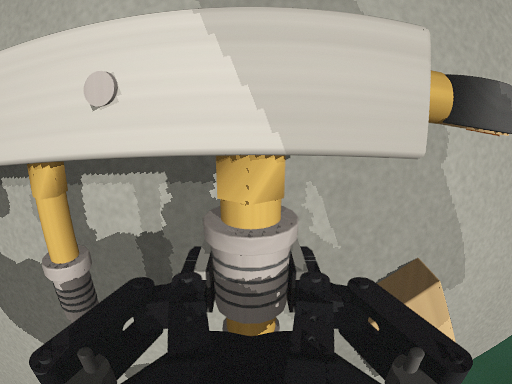

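>>> arm_command(series=[[0,0,0,0,0,0,0],[0,0,0,0,0,0,0],[0,0,0,0,0,0,0],[0,0,0,0,0,0,0],[0,0,0,0,0,0,0],[0,0,0,0,0,0,0],[0,0,0,0,0,0,0],[0,0,0,0,0,0,0],[0,0,0,0,0,0,0],[0,0,0,0,0,0,0],[1,0,0,0,0,0,0],[1,0,0,0,0,0,0],[1,0,0,0,0,0,0],[1,0,0,0,0,0,0],[1,0,0,0,0,0,0],[1,0,0,0,0,0,0],[1,0,0,0,0,0,0],[1,0,0,0,0,0,0]])

```text
clock: 7.17
eef_pos: [623.6, 46.6, 57.3]
tool_rot: [3.083, 1.571, 2.734]
force: [0.9, 0.1, 0.5]
width: 85.5
```

```bash
python3 - <<'E'
from h import *
s,R=st()
cv2.imwrite('pics/w7.png',ctrl.get_image('wrist'))
E
```

```text
t 7.1667 pos [623.56  46.64  57.32] axial/lat/z -15.971355766147862 0.19052675169336214 57.32207604281531 rotfix [-0.   -0.01  0.  ] F [0.88 0.06 0.47] w 85.54291753723554 q [-0.15  0.81  0.05  1.72 -0.07  0.61  1.16]
```

View pics/w7.png

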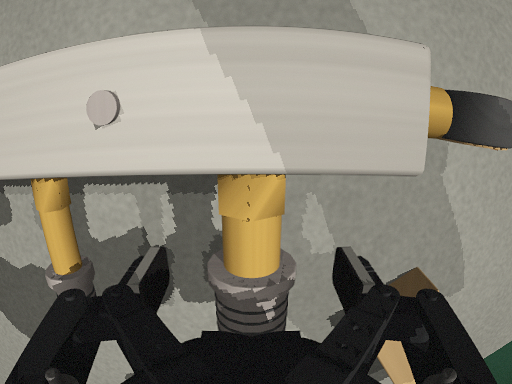

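>>> arm_command(series=[[1,0,0,1.5,0,0,0],[1,0,0,2.5,0,0,0],[1,0,0,3,0,0,0],[1,0,0,3,0,0,0],[1,0,0,3,0,0,0],[1,0,0,3,0,0,0],[1,0,0,0,0,0,0],[1,0,0,0,0,0,0],[1,0,0,0,0,0,0]])

```text
clock: 7.97
eef_pos: [623.0, 46.6, 216.8]
tool_rot: [-2.816, 1.57, 3.118]
force: [-0.3, -0.2, -0.8]
width: 85.7
```

```bash
python3 - <<'E'
from h import *
s,R=st()
a=ctrl.get_image('wrist');b=ctrl.get_image('side')[110:220,130:330]
cv2.imwrite('pics/w8.png',a)
cv2.imwrite('pics/s8.png',cv2.resize(b,None,fx=4,fy=4,interpolation=cv2.INTER_CUBIC))
E
```

```text
t 7.9667 pos [623.    46.61 216.81] axial/lat/z -16.484642712267153 -0.028546230446690832 216.81021526015027 rotfix [-0.   -0.06  0.  ] F [-0.32 -0.23 -0.78] w 85.70557633530356 q [-0.16  0.61  0.07  1.61 -0.05  0.93  1.15]
```

View pics/w8.png

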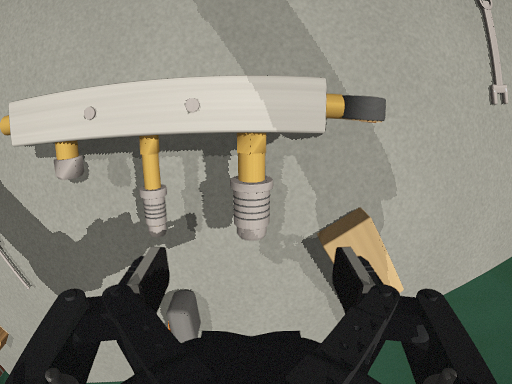

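View pics/s8.png

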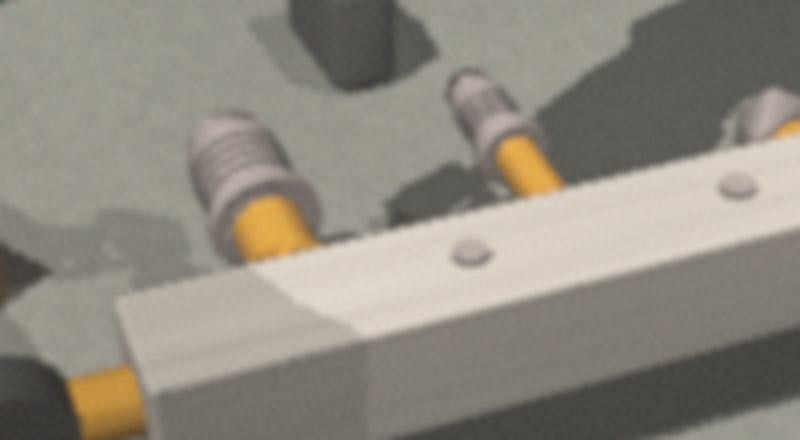

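Both pictures show the large sleeve fully forward. Its collar is at wrist rows 178-190 and its nose tip at 238. In the side view it looks the same as at the start. The small sleeve hasn't moved, and the gripper is clear.

```bash
python3 -c "
from cell import ctrl
print(ctrl.finish_job())"
```

```text
the job is handed in; nothing more can be done
None
```

I pulled the large coupler's sleeve all the way back, held it for over a second, then opened the fingers so it sprang forward by itself. The job is handed in at about 8 s, but it gave no verdict.

- **Pull and hold:** the gripper moved back 15.9 mm with 14 N along the axis. The spring alone gives 9.3 N, so the sleeve was against its stop. My first pull reached only about 12 mm because the arm gave under the load, so I pulled further before holding.
- **Release:** I did not measure the sleeve's speed. The fingers opened with the arm's target held, so the arm was not easing the sleeve forward.
- **Last checks:** the wrist and side pictures show the large sleeve fully forward and the small one unmoved. The gripper is open about 160 mm above where it gripped, with about 1 N on the tool, which is sensor noise.
- **Disagreements:** the networks' and my own position estimates for the large sleeve differed by a few mm along its axis. Single arm pose readings also scattered by a few mm, so I centred the gripper on the sleeve from the wrist picture.

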